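Set the tilting painting board to its pointer

TASK

Fold the hinged painted board up until it stands in line with the yellow pointer beside it, and let go so that it stays there by itself. The hinge is stiff and springy and gives back some of the fold when the board is released, so allow for that and correct it if need be. Do not bump the drying rail above it, shift the pointer, or disturb the two paint jars and the roll of tape.

Things in the scene. Friction and masses are not known exactly. Their poses are not given: they have to be found in the camera images.
- easel: Fixed stand: plywood base 240 x 420 x 18 mm, from 170 mm on the -x side of the hinge line to 70 mm on the +x side. Origin on the bench below the middle of the hinge line; y runs along the hinge line, x is horizontal, z up. The board reaches from the hinge out to the stand's -x side, nearer the robot.
- board_hinge (a point): Middle of the hinge line, 50 mm above the bench, on the stand; axes as the stand's. The hinge holds the board by friction where it is left; folding takes up to about 6 N at the tab; when let go the board springs back by several degrees (differs with its hidden mass).
- board_tab (a point): Grip point in the mid-plane of the board's light wooden tab, 197 mm from the hinge line. The tab is 28 mm wide (along y), 20 mm thick, and sticks out from the middle of the free edge, 165 to 225 mm from the hinge line. Axes turn with the board: -x from hinge line to tab, y along the hinge. Board angle = rise of this point over the hinge line above horizontal: 11 to 34 degrees at the start.
- pointer (a joint): Angle of the yellow pointer above the horizontal in rad, about the same hinge line and counted as the board's angle: the angle to set the board to (0.84 to 1.08). It turns stiffly.
- pointer_tip (a point): Tip of the yellow pointer, a bar 150 mm long and 8 mm high that starts on the hinge line, 160 mm to the -y side of the middle, before a quadrant with black ticks. Axes turn with the pointer: -x runs from the hinge line to the tip.
- rail: Fixed steel rail over the board: round bar, 16 mm diameter, along y, 90 mm to the -x side of the hinge line, middle 355 mm above the bench, on two 16 mm posts 200 mm either side. Origin and axes as the stand's. A gripper pointing straight down on the tab meets the bar as the board comes up; one tilted 40 to 45 degrees, pointing down and away from the robot, passes.
- jar_copper: White paint jar with copper-coloured lid, 72 mm diameter, 80 mm high, loose, origin under its middle. Bystander.
- jar_gold: White paint jar with gold-coloured lid, 72 mm diameter, 80 mm high, loose, origin under its middle. Bystander.
- tape: Roll of blue tape lying flat, 90 mm outer diameter, 60 mm hole, 24 mm high, loose, origin under its middle. Bystander.
- board_face (a point): Middle of the board's painted face (5 mm above its mid-plane), 88 mm from the hinge line. The board is a stiff panel in navy, beige and blue bands, 280 mm wide along the hinge, 10 mm thick, reaching from 10 to 165 mm from the hinge line. Axes as the tab's; z square to the painted face.

How it is judged:
By the outcome, as a careful person would: the job done as asked, in the order asked, and still so for the second after the job is handed in, with the robot touching nothing.
It also fails if it takes over 64 s, if anything falls off the work surface, if the arm or the gripper's body presses on something with over 40 N, if the wrist force passes 120 N, or if a joint passes its speed limit or range.

ROBOT

A 6-joint arm with a two-finger parallel gripper is mounted at the origin on the work surface. World frame = base frame: x ahead of the robot, y to its left, z up, the work surface at z = 0. Lengths are in m, angles in rad, forces in N, time in s.
With the tool pointing down it reaches from about 0.275 to 0.825 m from the base axis. Payload 4.9 kg.
Tool frame: the origin (TCP) lies midway between the tips of the shut fingers; the grasp point (between the pads) lies 19 mm behind it (grip_point_offset is the distance from the TCP to the grasp point, in m); z points along the fingers, x is the direction in which the jaws open and shut, and the axes are right-handed (so a half turn about z gives the same grasp; the last joint's range is limited). The gripper opens to 85 mm and grips with 20 to 120 N. Pads are 22 mm wide; open, the fingers measure 114 mm over their backs; the gripper's body (76 mm by 85 mm) begins 54 mm behind the grasp point. The pads swing forward as they close: fully open they stand 13 mm farther back than shut.
Start: joints at [-1.423, 0.326, -0.193, 1.052, 0, 1.437], TCP at [0.153, -0.528, 0.231] pointing down, gripper open.
Joint ranges: [-2.65, 2.65], [-0.97, 1.79], [-1.3, 1.35], [-1.93, 2.1], [-1.47, 1.37], [-3.14, 3.14]. Speed limits (rad/s): [2.57, 2.57, 3.14, 3.14, 3.14, 3.14].

INTERFACE

Orientations are given as a rotation vector (axis times angle).
In Python, from cell import * gives the robot as it stands. Calls block until the motion is done:
- movep(position, orientation): joint-space move of the TCP to a pose.
- move_l(position, velocity=0.15, rot=None, until_force=None): straight line of the TCP; rot=None keeps the orientation; velocity is the mean speed in m/s. With until_force (N) it stops when the force on the tool has changed by that much, and returns True; else False.
- set_joints(angles): joint-space move.
- let_go() and grab(newtons=None): open the fingers fully, or close them until they stop; newtons is the grip in N (None keeps the last).
- sleep(seconds).
- ik(position, orientation): joint angles nearest the present ones, or None.
- get_state(): the state.
- grab_frame(name): name is "side" or "top"; returns a dict with "img" (400x640x3 uint8, red, green, blue), "fx", "fy", "cx", "cy" (pixels), "cam_to_world" (4x4, takes a point from camera to world coordinates). Camera axes: x right, y down, z forward; pixel columns grow to the right and rows downward; lengths in m; the calibration is good to about 2 mm. A picture is of the moment at which its call begins. There is no depth.
A pose or a line that the arm cannot do raises MotionError and nothing moves.
- sign_off(): hands the job in, once; it reports no verdict.
Trained networks look in the newest picture that a camera, given by its name, has taken for a name from the list of things; names that differ only in an ending like _2 or _b are one class to them, and where a whole thing is asked for, a point or a joint stands for the part that bears it (a point fixed in the world has none). Each returns a list of dicts, best first, with "score" (0 to 1); they miss things now and then, are a little off and sometimes report something else, mostly with a low value. They report only what shows in the picture. A call takes as long as a camera call.
- spot_in(camera, name): "centre" ([column, row] in pixels, amid what is visible of it).
- silhouettes(camera, name): "mask" (400x640 bool, what is visible of it) and "centre" ([column, row] in pixels, amid what is visible of it).
- tip_of(camera, name): "centre" ([column, row] in pixels: a listed point, or the origin of a listed thing).
The state is a dict: "clock": time; "q": joint angles; "joint_velocities": joint speeds; "tau": joint torques, N m; "position": TCP position; "eef_rot": TCP orientation; "contact_force": force on the tool from outside, world axes, zero at the start; "wrist_torque": the same for the moment, N m; "finger_gap": opening from 0.0 (shut) to 1.0 (fully open).
Only numpy, scipy, OpenCV 4.12 (cv2) and the standard library are available. Lean on these libraries where they do the work, as an engineer would, in place of code of your own. Each camera call takes 0.05 s, during which the arm holds its last target. There are 200 camera calls.

## Working session

There is one attempt and no reset: what is moved stays moved. The work goes in short steps, each a Python script; the robot and the scene stay as the last script left them, time stands still between calls to the robot, and variables do not carry over. Pictures are saved under pics/ and viewed, about 8 in all and at most 12, crops included, and the job is handed in when it is done.

```bash
mkdir -p pics
cat > h.py <<'E'
from cell import *
import numpy as np, cv2
from scipy.spatial.transform import Rotation as R
def ray(f,px):
    T=np.array(f["cam_to_world"]); d=np.array([(px[0]-f["cx"])/f["fx"],(px[1]-f["cy"])/f["fy"],1.])
    d=T[:3,:3]@d; return T[:3,3],d/np.linalg.norm(d)
def proj(f,p):
    T=np.array(f["cam_to_world"]); c=T[:3,:3].T@(np.array(p)-T[:3,3])
    return np.array([f["fx"]*c[0]/c[2]+f["cx"],f["fy"]*c[1]/c[2]+f["cy"]])
def tri(rs):
    A=sum(np.eye(3)-np.outer(d,d) for o,d in rs); b=sum((np.eye(3)-np.outer(d,d))@o for o,d in rs)
    p=np.linalg.solve(A,b); return p,[round(float(np.linalg.norm(np.cross(p-o,d)))*1000,1) for o,d in rs]
def save(f,name): cv2.imwrite("pics/"+name,f["img"][:,:,::-1])
E
python3 - <<'E'
from h import *
F={c:grab_frame(c) for c in("side","top")}
for c in F: save(F[c],c+"0.png"); print(c,np.round(F[c]["cam_to_world"],3).tolist(),F[c]["fx"])
for n in["easel","board_hinge","board_tab","pointer_tip","board_face","rail","jar_copper","jar_gold","tape"]:
    rs=[]
    for c in F:
        r=tip_of(c,n)
        print(n,c,[(np.round(x["centre"]).tolist(),round(x["score"],2)) for x in r[:2]])
        if r: rs.append(ray(F[c],r[0]["centre"]))
    if len(rs)==2: print("  ",tri(rs))
print(get_state()["clock"])
E
```

```text
side [[-0.991, -0.088, 0.104, 0.444], [-0.136, 0.601, -0.788, 0.883], [0.007, -0.795, -0.607, 0.775], [0.0, 0.0, 0.0, 1.0]] 450.9882286646112
top [[0.003, -0.997, 0.075, 0.493], [-1.0, -0.001, 0.018, -0.029], [-0.018, -0.075, -0.997, 0.994], [0.0, 0.0, 0.0, 1.0]] 414.9939212064488
easel side [([274.0, 208.0], 0.69), ([274.0, 195.0], 0.23)]
easel top [([331.0, 188.0], 0.61), ([332.0, 161.0], 0.56)]
   (array([ 0.62874079, -0.03525838,  0.01223091]), [32.4, 32.4])
board_hinge side [([274.0, 196.0], 0.56)]
board_hinge top [([330.0, 154.0], 0.84)]
   (array([ 0.66447376, -0.03741325,  0.05028985]), [4.7, 4.7])
board_tab side [([340.0, 174.0], 0.95), ([310.0, 128.0], 0.18)]
board_tab top [([329.0, 232.0], 0.77)]
   (array([ 0.49079953, -0.0342175 ,  0.13850347]), [1.2, 1.2])
pointer_tip side [([310.0, 128.0], 0.44)]
pointer_tip top []
board_face side [([303.0, 183.0], 0.58)]
board_face top [([334.0, 189.0], 0.88)]
   (array([ 0.58387156, -0.04393884,  0.0961543 ]), [0.9, 0.9])
rail side []
rail top []
jar_copper side [([366.0, 175.0], 0.93)]
jar_copper top [([414.0, 257.0], 0.91)]
   (array([ 0.42746609, -0.23466819,  0.00437009]), [5.5, 5.5])
jar_gold side [([345.0, 282.0], 0.94)]
jar_gold top []
tape side [([368.0, 234.0], 0.85), ([340.0, 172.0], 0.33)]
tape top [([305.0, 267.0], 0.98)]
   (array([0.40679179, 0.0231261 , 0.00439186]), [1.0, 1.0])
1.0
```

View pics/side0.png

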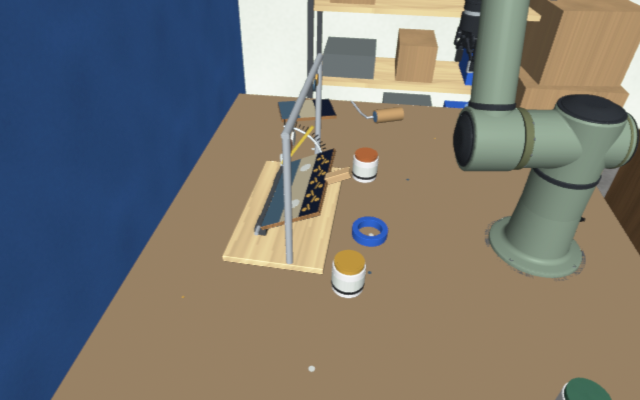

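View pics/top0.png

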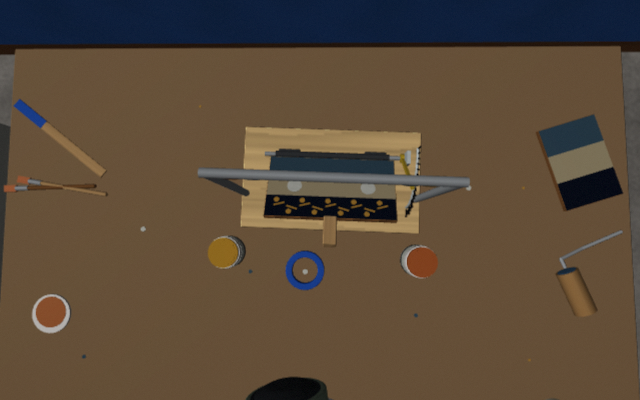

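The side view shows the board partly folded, with its tab near (340,174) and the yellow pointer around (290,160)–(312,127). In the top view the stand is slightly yawed, with corners at about (246,127), (420,132), (418,234) and (241,232). The tape lies in front of the tab, at (305,270). I'll zoom in to fit the stand pose and the pointer angle.

Run:
```python
import cv2,numpy as np
a=cv2.imread("pics/side0.png")[105:275,215:365]; b=cv2.imread("pics/top0.png")[115:250,230:430]
a=cv2.resize(a,None,fx=3.5,fy=3.5,interpolation=cv2.INTER_CUBIC); b=cv2.resize(b,None,fx=4,fy=4,interpolation=cv2.INTER_CUBIC)
b=np.clip(b.astype(float)*1.4,0,255).astype(np.uint8)
cv2.imwrite("pics/sc.png",a); cv2.imwrite("pics/tc.png",b)
```

```text
(no output)
```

View pics/sc.png

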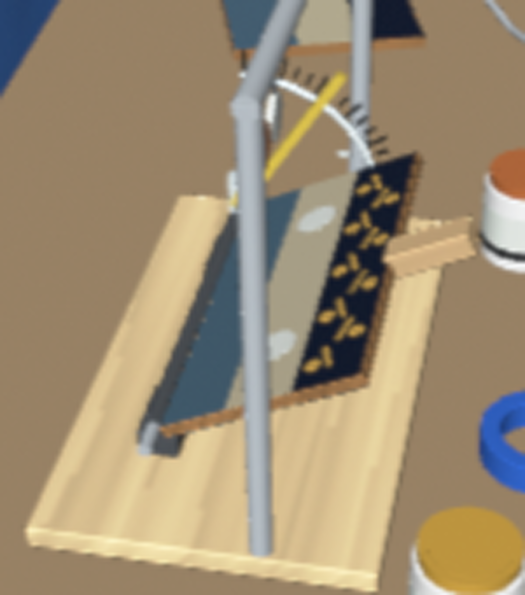

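View pics/tc.png

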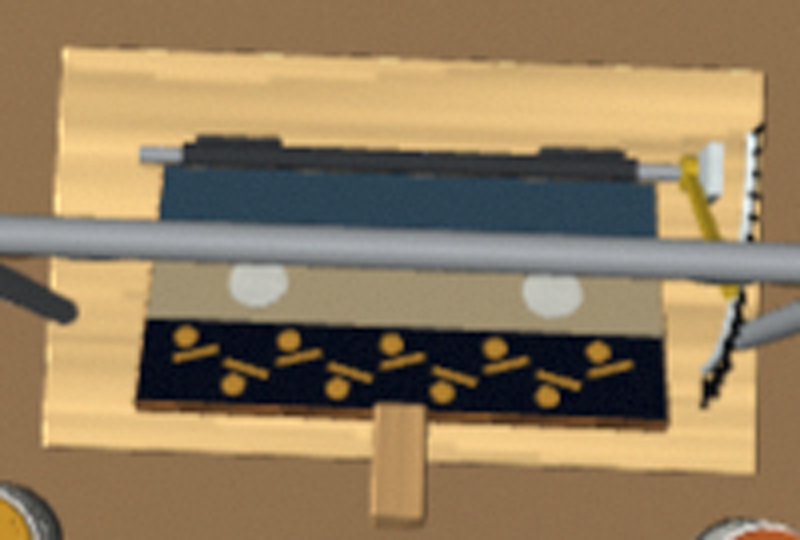

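```bash
cat > fit.py <<'E'
from h import *
from scipy.optimize import least_squares
def model(p,kind,a):
    x,y,yaw,tb,tp=p; Rz=R.from_euler('z',yaw).as_matrix(); o=np.array([x,y,0])
    if kind=='b': L=np.array(a)
    else:
        t=tb if kind=='B' else tp; r,yy,h=a   # radius, y, height over midplane
        L=np.array([-r*np.cos(t)+h*np.sin(t),yy,.05+r*np.sin(t)+h*np.cos(t)])
    return o+Rz@L
E
python3 - <<'E'
from fit import *
F={c:grab_frame(c) for c in("side","top")}
S=lambda u,v:(u/3.5+215,v/3.5+105); T=lambda u,v:(u/4+230,v/4+115)
O=[("side",S(30,530),'b',(.07,.21,.018)),("side",S(378,578),'b',(-.17,.21,.018)),("side",S(180,198),'b',(.07,-.21,.018)),("side",S(440,222),'b',(-.17,-.21,.018)),
("side",S(367,375),'B',(.165,.14,.005)),("side",S(418,152),'B',(.165,-.14,.005)),("side",S(342,75),'P',(.15,-.16,0)),
("top",T(62,48),'b',(.07,.21,.018)),("top",T(763,72),'b',(.07,-.21,.018)),("top",T(755,472),'b',(-.17,-.21,.018)),("top",T(42,446),'b',(-.17,.21,.018)),
("top",T(137,402),'B',(.165,.14,.005)),("top",T(668,418),'B',(.165,-.14,.005)),("top",T(730,295),'P',(.15,-.16,0)),("top",T(688,160),'P',(0,-.16,0))]
f=lambda p:np.concatenate([proj(F[c],model(p,k,a))-px for c,px,k,a in O])
s=least_squares(f,[.66,-.037,0,.4,1.],x_scale=[.01,.01,.01,.1,.1],loss='soft_l1')
print(s.x,np.degrees(s.x[2:])); print(np.round(f(s.x).reshape(-1,2),1).tolist())
np.save("fit.npy",s.x); print("tab",model(s.x,'B',(.197,0,0)),"tip",model(s.x,'P',(.15,-.16,0)))
# pads: tilted gripper reachability
x,y,yaw,tb,tp=s.x
for tilt in(30,40,45):
  for w in(0,1):
    for t in np.radians([np.degrees(tb),45,np.degrees(tp)+12]):
        q=s.x.copy(); q[3]=t; g=model(q,'B',(.197,0,0))
        z=R.from_euler('z',yaw).apply([np.sin(np.radians(tilt)),0,-np.cos(np.radians(tilt))])
        xx=R.from_euler('z',yaw).apply([0,1-2*w,0]); M=np.c_[xx,np.cross(z,xx),z]
        j=ik((g+.019*z).tolist(),R.from_matrix(M).as_rotvec().tolist()); print(tilt,w,None if j is None else np.round(j,2))
E
```

```text
[ 0.66638438 -0.04071233 -0.03087745  0.45083424  0.98135653] [-1.76914762 25.83089896 56.22758751]
[[-1.3, 0.0], [0.9, -0.5], [-0.6, -1.6], [2.9, -0.8], [-0.7, 0.1], [-0.0, -0.4], [0.4, 0.5], [-0.4, -0.5], [0.2, -1.5], [0.6, -0.3], [-0.1, 0.2], [-0.9, 0.4], [0.4, 0.8], [-0.2, -0.6], [-0.3, 2.6]]
tab [ 0.48915237 -0.03523812  0.13583616] tip [ 0.57810021 -0.19806178  0.17468783]
30 0 [-0.3   0.09 -1.03 -0.06  0.13 -0.24]
30 0 [-0.27  0.05 -0.88  0.13  0.12 -0.21]
30 0 [-0.24  0.11 -0.67  0.27  0.1  -0.18]
30 1 [-0.3   0.09 -1.03 -0.06  0.13  2.91]
30 1 [-0.27  0.05 -0.88  0.13  0.12  2.93]
30 1 [-0.24  0.11 -0.67  0.27  0.1   2.96]
40 0 [-0.34  0.11 -1.2  -0.42  0.2  -0.24]
40 0 [-0.3   0.03 -1.05 -0.19  0.17 -0.21]
40 0 [-0.26  0.06 -0.85 -0.03  0.15 -0.18]
40 1 [-0.34  0.11 -1.2  -0.42  0.2   2.9 ]
40 1 [-0.3   0.03 -1.05 -0.19  0.17  2.93]
40 1 [-0.26  0.06 -0.85 -0.03  0.15  2.97]
45 0 [-0.36  0.16 -1.29 -0.64  0.23 -0.24]
45 0 [-0.32  0.04 -1.14 -0.37  0.2  -0.21]
45 0 [-0.27  0.06 -0.94 -0.2   0.17 -0.17]
45 1 [-0.36  0.16 -1.29 -0.64  0.23  2.91]
45 1 [-0.32  0.04 -1.14 -0.37  0.2   2.93]
45 1 [-0.27  0.06 -0.94 -0.2   0.17  2.97]
```

The fit is good to about 1 px: board at 25.8°, pointer at 56.2°, yaw −1.8°. Next I'll approach at 42° tilt and grasp the tab.

```bash
cat >> fit.py <<'E'
P=np.load("fit.npy") if __import__("os").path.exists("fit.npy") else None
def pose(t,back=0.,r=.197,tilt=42):
    a=np.radians(tilt); q=P.copy(); q[3]=t; Rz=R.from_euler('z',P[2]); g=model(q,'B',(r,0,0))
    z=Rz.apply([np.sin(a),0,-np.cos(a)]); xx=Rz.apply([0,1,0]); M=np.c_[xx,np.cross(z,xx),z]
    return (g+(.019-back)*z).tolist(), R.from_matrix(M).as_rotvec().tolist()
def theta():  # angle of grasp point about hinge from robot pose
    s=get_state(); z=R.from_rotvec(s["eef_rot"]).as_matrix()[:,2]; g=np.array(s["position"])-.019*z
    L=R.from_euler('z',-P[2]).apply(g-[P[0],P[1],0]); return np.degrees(np.arctan2(L[2]-.05,-L[0])),np.hypot(L[0],L[2]-.05)
def fold(t0,t1,v=.06):
    n=max(1,int(np.ceil(abs(t1-t0)/np.radians(6))))
    for t in np.linspace(t0,t1,n+1)[1:]:
        p,o=pose(t); move_l(p,v,o); s=get_state(); print("fold",np.round(np.degrees(t),1),np.round(s["contact_force"],1),round(s["finger_gap"],3))
E
python3 - <<'E'
from fit import *
s=get_state(); p=list(s["position"])
p0,o=pose(P[3],.12)
move_l([p[0],p[1],.32],.2)
movep([.3,-.1,.34],o)
movep(p0,o); s=get_state(); print(s["clock"],s["contact_force"])
p1,o=pose(P[3],0)
print("hit",move_l(p1,.1,o,until_force=8)); f=grab_frame("side"); g=grab_frame("top")
im=np.vstack([f["img"][100:280,200:500],g["img"][110:290,200:500]]); cv2.imwrite("pics/g1.png",cv2.resize(im[:,:,::-1],None,fx=1.65,fy=1.65,interpolation=cv2.INTER_CUBIC))
s=get_state();print(s["clock"],s["contact_force"],theta())
E
```

```text
4.975 [ 0.53467709 -0.38233371  0.4950714 ]
hit False
6.425 [-0.39857103 -0.21245766 -0.24398452] (np.float64(25.975388775488938), np.float64(0.1972053227318225))
```

View pics/g1.png

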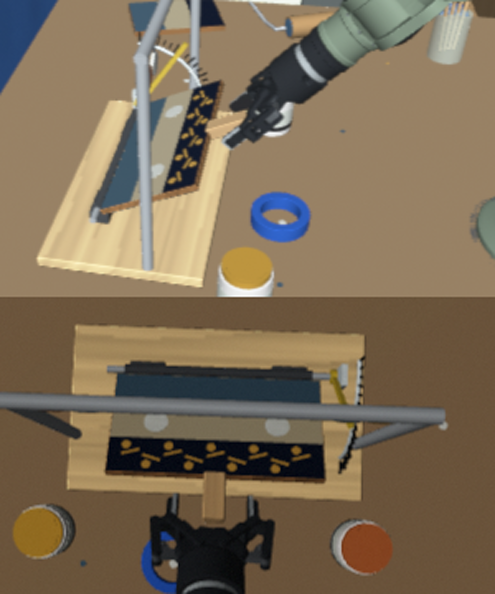

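The open fingers straddle the tab evenly, touching nothing else. I'll grip it and fold to target +5°.

Run:
```python
from fit import *
grab(40); s=get_state(); print(s["finger_gap"],s["contact_force"])
t1=P[4]+np.radians(5)
fold(P[3],t1); sleep(.2); print(theta())
grab_frame("side"); f=grab_frame("side"); save(f,"held.png")
let_go(); sleep(.3); print(get_state()["contact_force"])
p,o=pose(t1,.15); move_l(p,.15,o); sleep(.3)
s=get_state(); print(s["clock"],s["contact_force"])
f=grab_frame("side"); g=grab_frame("top"); save(f,"s1.png"); save(g,"t1.png")
for c in("side","top"):
  for n in("board_tab","pointer_tip","board_face"): print(c,n,[(np.round(x["centre"],1).tolist(),round(x["score"],2)) for x in tip_of(c,n)[:2]])
a=cv2.resize(f["img"][85:265,220:400],None,fx=3.3,fy=3.3,interpolation=cv2.INTER_CUBIC)
cv2.imwrite("pics/s1c.png",a[:,:,::-1])
b=cv2.resize(g["img"][120:270,230:430],None,fx=4,fy=4,interpolation=cv2.INTER_CUBIC); cv2.imwrite("pics/t1c.png",np.clip(b[:,:,::-1]*1.4,0,255))
```

```text
0.3214302469111127 [-5.72429039 -5.01574951  2.81702305]
fold 31.7 [-1.7 -5.  -3.4] 0.325
fold 37.6 [-3.2 -5.9 -3.8] 0.325
fold 43.5 [-5.5 -6.  -0.4] 0.325
fold 49.4 [-6.8 -5.5  0.2] 0.32
fold 55.3 [-5.5 -5.7  0.3] 0.322
fold 61.2 [-5.6 -5.6  1.9] 0.321
(np.float64(60.66024906050195), np.float64(0.19649728093314484))
[-0.59243741  0.1115053  -0.60414005]
12.5833 [-0.2647693   0.28022125  0.23325155]
side board_tab [([319.3, 146.9], 0.65)]
side pointer_tip [([312.3, 127.2], 0.6), ([346.2, 283.4], 0.46)]
side board_face [([293.4, 172.5], 0.71)]
top board_tab [([331.1, 207.3], 0.97)]
top pointer_tip []
top board_face [([331.5, 174.8], 0.81)][ WARN:0@12.142] global loadsave.cpp:1063 imwrite_ Unsupported depth image for selected encoder is fallbacked to CV_8U.
```

View pics/s1c.png

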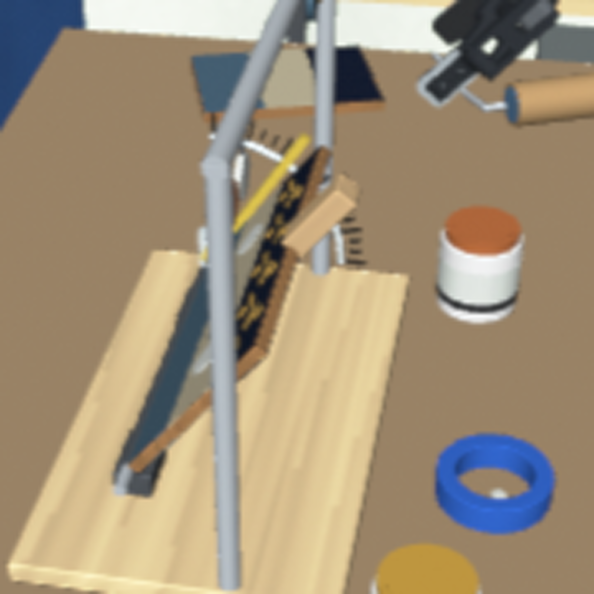

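View pics/t1c.png

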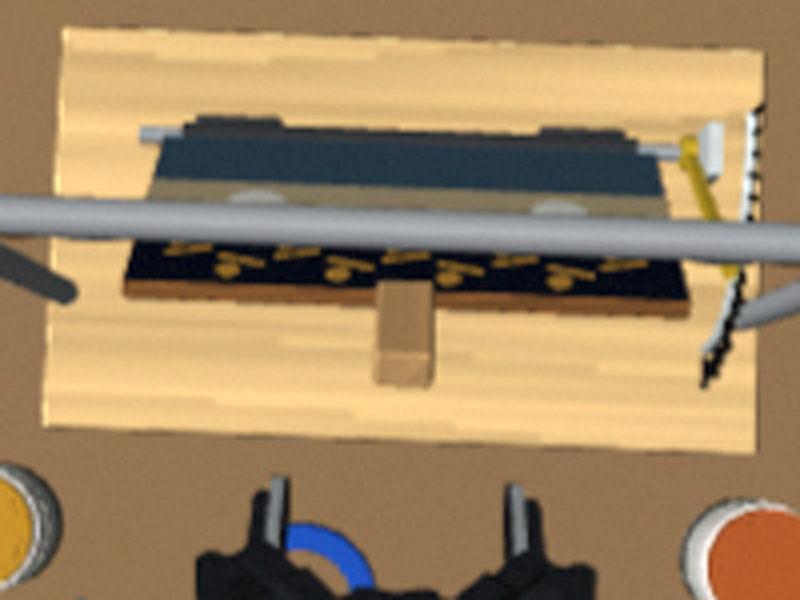

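The board has sprung back and now lies clearly below the pointer, at about the mid-40s. The side-view free edge runs (238,350)–(318,152) in the crop, and the top-view tab end is at rows 352–386. I'll fit its angle.

```bash
cat >> fit.py <<'E'
def fitb(F,O):
    f=lambda t:np.concatenate([proj(F[c],model([*P[:3],t[0],P[4]],'B',a))-px for c,px,a in O])
    s=least_squares(f,[.9],loss='soft_l1'); print("board deg",np.degrees(s.x[0]),"sd each",[ (c,round(float(np.degrees(least_squares(lambda t:proj(F[c],model([*P[:3],t[0],P[4]],'B',a))-px,[.9]).x[0])),1)) for c,px,a in O]); print(np.round(f(s.x).reshape(-1,2),1).tolist()); return s.x[0]
E
python3 - <<'E'
from fit import *
F={c:grab_frame(c) for c in("side","top")}
S=lambda u,v:(u/3.3+220,v/3.3+85); T=lambda u,v:(u/4+230,v/4+120)
fitb(F,[("side",S(265,352),(.165,.14,-.005)),("side",S(331,152),(.165,-.14,-.005)),
("top",T(125,283),(.165,.14,.005)),("top",T(688,298),(.165,-.14,.005)),("top",T(125,296),(.165,.14,-.005)),("top",T(690,314),(.165,-.14,-.005)),
("top",T(373,352),(.225,.014,.01)),("top",T(432,354),(.225,-.014,.01)),("top",T(375,385),(.225,.014,-.01)),("top",T(431,387),(.225,-.014,-.01))])
for c,n,a in(("side","board_tab",.197),("top","board_tab",.197)): 
    fitb(F,[(c,tip_of(c,n)[0]["centre"],(a,0,0))])
E
```

```text
board deg 51.96113150493267 sd each [('side', 53.0), ('side', 51.5), ('top', 51.4), ('top', 52.0), ('top', 52.3), ('top', 52.4), ('top', 51.7), ('top', 51.7), ('top', 52.0), ('top', 52.0)]
[[1.0, 0.8], [-0.2, -0.6], [-1.2, -0.6], [0.8, 0.2], [-0.8, 0.4], [-0.4, 0.5], [0.0, -0.5], [0.5, -0.5], [-0.7, 0.1], [0.3, 0.1]]
board deg 52.72887642822935 sd each [('side', 52.7)]
[[0.2, -0.3]]
board deg 48.706162877849565 sd each [('top', 48.6)]
[[4.0, 0.0]]
```

The board is at 52.0°, so springback was about 8.9° from the hold at 61.2° commanded. I'll check the pointer angle again by colour, then regrasp and fold to about 65.4°.

```bash
cat >> fit.py <<'E'
def ptr(F):
    for c in F:
        hsv=cv2.cvtColor(F[c]["img"],cv2.COLOR_RGB2HSV); m=cv2.inRange(hsv,(22,140,80),(32,255,255))
        box=[proj(F[c],model(P,'P',(r,-.16,0))) for r in(0,.15)]; lo=np.min(box,0)-5; hi=np.max(box,0)+5
        v,u=np.nonzero(m); k=(u>lo[0])&(u<hi[0])&(v>lo[1])&(v<hi[1]); pts=np.c_[u,v][k]
        if len(pts)<8: print(c,"few",len(pts)); continue
        vx,vy,x0,y0=cv2.fitLine(pts.astype(np.float32),cv2.DIST_HUBER,0,.01,.01).ravel()
        a=np.degrees(np.arctan2(vx,vy))%180
        d=pts@(np.array(box[1])-box[0]); tip=pts[d.argmax()]
        def img(t):
            p,q=[proj(F[c],model([*P[:4],t],'P',(r,-.16,0))) for r in(.05,.15)]; e=q-p; return np.degrees(np.arctan2(e[0],e[1]))%180
        g=np.radians(np.arange(40,70,.1)); b=g[np.argmin([abs((img(t)-a+90)%180-90) for t in g])]
        print(c,"ptr deg by direction",round(np.degrees(b),1),"n",len(pts),"tip px",tip,"model tip",np.round(box[1],1))
E
python3 - <<'E'
from fit import *
F={c:grab_frame(c) for c in("side","top")}; ptr(F)
t0=np.radians(52); t1=np.radians(65.4)
p,o=pose(t0,.12); move_l(p,.15,o); p,o=pose(t0); print("hit",move_l(p,.1,o,until_force=8))
grab(40); print(np.round(get_state()["contact_force"],1))
fold(t0,t1); sleep(.2); print(theta())
let_go(); sleep(.3)
p,o=pose(t1,.15); move_l(p,.15,o); sleep(.3)
s=get_state(); print(s["clock"],s["contact_force"])
f=grab_frame("side"); g=grab_frame("top"); save(f,"s2.png"); save(g,"t2.png"); ptr({"side":f,"top":g})
fitb({"side":f},[("side",tip_of("side","board_tab")[0]["centre"],(.197,0,0))])
a=cv2.resize(f["img"][90:200,240:340],None,fx=4,fy=4,interpolation=cv2.INTER_CUBIC)
b=cv2.resize(g["img"][140:225,255:355],None,fx=4,fy=4,interpolation=cv2.INTER_CUBIC); b=np.clip(b*1.4,0,255).astype(np.uint8)
b=cv2.copyMakeBorder(b,0,100,0,0,cv2.BORDER_CONSTANT)
cv2.imwrite("pics/c2.png",np.hstack([a,b])[:,:,::-1])
E
```

```text
side ptr deg by direction 57.3 n 100 tip px [312 126] model tip [313.1 126.9]
top ptr deg by direction 56.7 n 98 tip px [414 188] model tip [412.3 188.2]
hit False
[-4.4 -4.3  4.3]
fold 56.5 [-6.4 -4.3  4.4] 0.321
fold 60.9 [-7.3 -5.2  4. ] 0.319
fold 65.4 [-7.2 -4.4  3.9] 0.323
(np.float64(65.0035118282096), np.float64(0.19679819559956277))
19.3833 [-0.9857577  -0.96139285 -0.95986394]
side few 3
top ptr deg by direction 56.5 n 99 tip px [414 188] model tip [412.3 188.2]
board deg 56.93432837435898 sd each [('side', 57.2)]
[[-0.7, 1.9]]
```

View pics/c2.png

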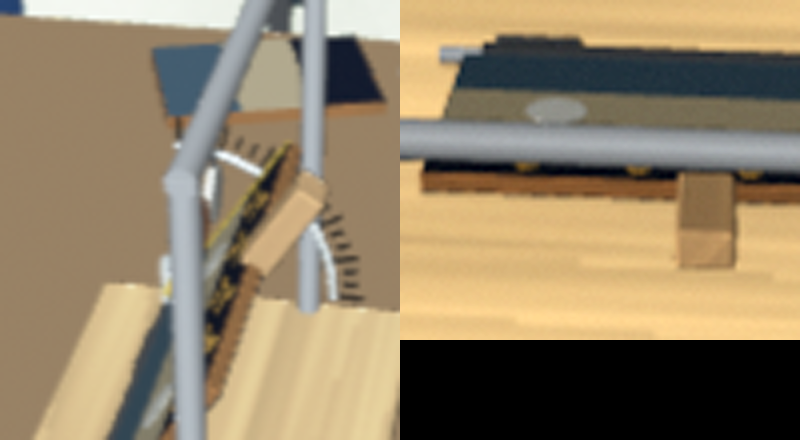

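The board is now nearly in line: it covers most of the pointer in the side view. In the top crop the tab end lies at rows 231–267. Fitting the angle again.

Run:
```python
from fit import *
F={c:grab_frame(c) for c in("side","top")}
S=lambda u,v:(u/4+240,v/4+90); T=lambda u,v:(u/4+255,v/4+140)
fitb(F,[("side",S(298,148),(.165,-.14,-.005)),("side",S(327,188),(.225,-.014,-.01)),
("top",T(23,172),(.165,.14,.005)),("top",T(23,190),(.165,.14,-.005)),
("top",T(279,231),(.225,.014,.01)),("top",T(335,231),(.225,-.014,.01)),("top",T(279,265),(.225,.014,-.01)),("top",T(334,268),(.225,-.014,-.01))])
# sharper: top-view row brightness profile along tab centre, both epochs
for n in("t0","t1","t2"):
    im=cv2.imread(f"pics/{'top0' if n=='t0' else n}.png"); print(n,im[185:255,331].sum(1).tolist())
```

```text
board deg 57.52781373272784 sd each [('side', 58.2), ('side', 57.5), ('top', 57.4), ('top', 57.5), ('top', 57.2), ('top', 57.4), ('top', 57.8), ('top', 57.6)]
[[1.0, -0.1], [0.9, -1.2], [-1.1, -0.1], [-0.8, 0.0], [-1.2, -0.7], [0.3, -0.2], [-1.5, 0.4], [0.1, 0.2]]
t0 [298, 297, 298, 299, 301, 294, 293, 303, 295, 296, 297, 208, 65, 36, 34, 26, 27, 33, 72, 187, 198, 80, 24, 28, 33, 38, 33, 35, 40, 32, 77, 225, 298, 298, 300, 297, 302, 301, 299, 303, 301, 299, 299, 308, 300, 301, 302, 301, 303, 306, 303, 301, 305, 299, 306, 305, 307, 308, 297, 255, 213, 194, 210, 238, 232, 238, 237, 233, 238, 237]
t1 [69, 20, 25, 28, 19, 168, 240, 240, 238, 239, 243, 238, 244, 242, 246, 245, 239, 236, 242, 245, 242, 245, 248, 295, 311, 293, 295, 297, 297, 298, 291, 310, 369, 416, 430, 442, 437, 430, 432, 432, 414, 403, 396, 396, 341, 265, 247, 243, 243, 245, 246, 240, 246, 247, 241, 248, 245, 248, 246, 243, 243, 245, 250, 241, 243, 245, 244, 246, 247, 247]
t2 [223, 222, 221, 221, 223, 224, 223, 222, 219, 219, 223, 224, 249, 290, 306, 300, 303, 307, 305, 309, 303, 271, 316, 371, 369, 380, 386, 397, 405, 413, 409, 409, 408, 412, 426, 438, 434, 427, 428, 425, 414, 398, 392, 397, 341, 260, 243, 246, 239, 242, 248, 244, 251, 243, 246, 245, 243, 242, 248, 243, 240, 246, 243, 242, 241, 244, 243, 242, 244, 244]
```

Board about 57.5°, pointer 56.2–57.3° depending on method. I'll do one sharper check, matching the pointer's pixel centroids and the visible yellow sliver against the model.

Run:
```python
from fit import *
F={c:grab_frame(c) for c in("side","top")}
for c,n in(("side","side0"),("top","top0"),("side","s1"),("top","t2")):
    im=cv2.imread(f"pics/{n}.png"); m=cv2.inRange(cv2.cvtColor(im,cv2.COLOR_BGR2HSV),(20,120,60),(34,255,255))
    v,u=np.nonzero(m); X=np.c_[u,v].astype(float)
    b=[proj(F[c],model(P,'P',(r,-.16,0))) for r in(.06,.155)]; e=(b[1]-b[0]); L=np.linalg.norm(e); e/=L; nn=np.array([-e[1],e[0]])
    s=(X-b[0])@e; d=(X-b[0])@nn; X=X[(s>0)&(s<L+3)&(abs(d)<5)]
    def res(t):
        p,q=[proj(F[c],model([*P[:4],t[0]],'P',(r,-.16,0))) for r in(.05,.15)]; e=(q-p)/np.linalg.norm(q-p); return (X-p)@[-e[1],e[0]]
    # top-view centreline seen with upper faces; side likewise
    r=least_squares(res,[.98],loss='huber',f_scale=.5); print(n,len(X),"ptr deg",np.degrees(r.x),"tip s",((X-b[0])@e).max(),L*.09/.095)
# sliver in side s2: profile perpendicular to pointer around r=.11
im=cv2.imread("pics/s2.png")
for r in(.1,.12,.135):
    for tp in(56,57): 
        p=proj(F["side"],model([*P[:4],np.radians(tp)],'P',(r,-.16,0)));print(r,"ptr",tp,p.round(1),"edges",[proj(F["side"],model([*P[:4],np.radians(tp)],'P',(r,-.16,h)))[0].round(1) for h in(.004,-.004)])
    for tb in(56,57,58): # column where board face far edge crosses that row
        rr=np.linspace(.01,.165,400); q=np.array([proj(F["side"],model([*P[:3],np.radians(tb),0],'B',(k,-.14,.005))) for k in rr]); print("   board",tb,"col at row",np.interp(-p[1],-q[:,1],q[:,0]).round(1))
    row=int(round(p[1])); c=int(p[0]); print("   row",row,"cols",c-5,im[row,c-5:c+8,::-1].tolist())
```

```text
side0 103 ptr deg [57.49637298] tip s 28.825193911425803 28.115312527075744
top0 50 ptr deg [56.44614078] tip s 21.19951118246555 20.631575472247167
s1 107 ptr deg [57.40863415] tip s 28.825193911425803 28.115312527075744
t2 51 ptr deg [56.07478934] tip s 21.19951118246555 20.631575472247167
0.1 ptr 56 [303.2 139.3] edges [np.float64(302.1), np.float64(304.4)]
0.1 ptr 57 [302.7 139. ] edges [np.float64(301.5), np.float64(303.9)]
   board 56 col at row 302.9
   board 57 col at row 302.0
   board 58 col at row 301.1
   row 139 cols 297 [[153, 130, 101], [152, 130, 100], [154, 132, 97], [158, 139, 85], [143, 129, 70], [74, 69, 50], [68, 58, 43], [108, 89, 52], [133, 107, 58], [128, 103, 57], [100, 76, 54], [137, 101, 67], [138, 104, 71]]
0.12 ptr 56 [307.2 134.5] edges [np.float64(306.0), np.float64(308.4)]
0.12 ptr 57 [306.6 134. ] edges [np.float64(305.4), np.float64(307.8)]
   board 56 col at row 306.9
   board 57 col at row 305.9
   board 58 col at row 304.8
   row 134 cols 301 [[152, 130, 101], [152, 130, 103], [147, 131, 105], [141, 131, 98], [127, 117, 71], [58, 54, 41], [21, 25, 35], [35, 30, 36], [86, 64, 48], [129, 95, 63], [133, 98, 64], [127, 95, 64], [124, 100, 73]]
0.135 ptr 56 [310.2 130.8] edges [np.float64(309.0), np.float64(311.4)]
0.135 ptr 57 [309.5 130.3] edges [np.float64(308.3), np.float64(310.7)]
   board 56 col at row 310.0
   board 57 col at row 308.8
   board 58 col at row 307.6
   row 130 cols 304 [[143, 123, 98], [111, 96, 77], [105, 91, 63], [140, 122, 72], [121, 108, 53], [57, 52, 39], [71, 55, 46], [117, 89, 61], [133, 99, 65], [135, 99, 66], [130, 103, 81], [132, 131, 130], [170, 177, 182]]
```

The board–pointer difference comes out between −1° (sliver) and +1.2° (top view), centred on zero. A last check that nothing crept or shifted, then I'll hand it in.

Run:
```python
from fit import *
g=grab_frame("top"); f=grab_frame("side")
d=lambda im,n,r0,r1,c0,c1:round(float(np.abs(im["img"][r0:r1,c0:c1,::-1].astype(int)-cv2.imread(f"pics/{n}.png")[r0:r1,c0:c1]).mean()),2)
print("creep",d(g,"t2",140,225,255,400),d(f,"s2",90,240,240,345))
print("jars/tape/ptr vs start",d(g,"top0",235,275,205,245),d(g,"top0",240,285,398,442),d(f,"side0",215,300,325,390),d(f,"side0",145,185,350,382),d(g,"top0",145,190,398,418))
print(get_state()["clock"]); sign_off()
```

```text
creep 0.98 0.31
jars/tape/ptr vs start 2.2 2.17 0.68 0.82 5.98
19.8333
the job is handed in; nothing more can be done
```

I folded the board up and let go, and it now stands in line with the yellow pointer to within about 1°. I handed it in at 19.8 s with the gripper pulled back clear.

- **Folding:** I gripped the tab with the gripper tilted 42°. The first fold was commanded to 61° and the board sprang back to 52°, so I regrasped and folded to 65.4°. It settled at about 57.5°.
- **Match to the pointer:** The pointer angle came out differently by view: 56.1–56.4° from the top and 57.4–57.5° from the side. A direct comparison of the two edges in the side view put the board about 1° below the pointer, while the top view put it about 1.2° above. The estimates centre on zero, but I could not settle the last degree.
- **Staying put:** A later pair of pictures showed no visible creep of the board.
- **Other objects:** The jar and tape areas looked the same as at the start. In the top view the patch around the pointer did change (mean difference 6, against about 2 elsewhere). I put that down to the board's corner moving into it. The pointer's measured angle there changed by about 0.4°, within measuring noise, and the side view after the first fold showed it unmoved.
- **Contact:** The tool force readings I printed stayed below about 10 N, and nothing in the readings or pictures suggested the rail was touched.

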